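# Level the setting shelf for the moulds

## Task

Lay the yellow spirit level flat on the middle of the aluminium setting shelf, along its length, and let go of it; then turn the red knob of the levelling foot until the bubble stands between the two black lines whenever the level is pressed down. The shelf is springy, so the bubble counts only while you push the level (and the shelf with it) firmly down to its stop: finish while holding it pressed like that, bubble centred. Leave the teal moulds and the purple jug where they are.

Things in the scene. Friction and masses are not known exactly. Their poses are not given: they have to be found in the camera images.
- stand: Fixed setting stand: dark steel base plate 160 x 440 x 12 mm carrying the aluminium shelf and the levelling foot. Origin on the counter below the shelf's middle, z up. y runs along the shelf's length: the shelf's hinge is at y = +150 mm, its foot end at -y; the foot's post with the red knob stands at y = -215 mm, x = 0.
- shelf_mid (a point): Centre of the shelf's upper face, about 90 mm above the counter; z is the shelf's normal, x and y as the stand's. Flat plate, 130 mm wide (x), 310 mm long (y), no rim. It tilts only about the stand's x, at its +y end. At the start, pressed down, it is 1 to 3 degrees off level.
- shelf_float (a joint): How far the shelf floats above its foot on a soft spring, rad: about 0.03 (foot end 9 mm up) when nobody presses, even with the level on it; 0 when pressed fully down on the foot, a hard stop. 2 to 5 N down on the foot-side end of the level brings it down; let go, it springs up. Whether it is level counts only when it is down.
- knob (a joint): Angle of the red levelling knob, rad, range -0.3 to 2.6, growing CLOCKWISE seen from above. +1 rad raises the shelf's foot end by 0.03 rad of tilt (9 mm); anticlockwise lowers it. Stiff (about 0.35 N m), stays where it is left. It needs 0.5 to 1.9 rad of turning, in one or two grasps.
- knob_grip (a point): Grip point on the knob's axis, about 137 mm above the counter. The grip is a red upright bar 46 mm long, 14 mm thick (pinch across this), from 22 mm below the point to 14 mm above it, on a black disc of 50 mm diameter. Turns with the knob: x along the bar, y across it, z up; at joint value 0 the bar lies along the stand's x.
- level: Yellow spirit level, 160 mm long (x), 26 wide (y), 45 high, 0.2 to 0.3 kg; origin at the centre of its underside, z up. Starts upright on the counter. Its middle 60 mm is a notch, floor 34 mm up, holding the green vial along x (black lines at x = -9 and +9 mm, white bubble 9 mm long). Grip it across the 26 mm at the middle; it may lie either way round.
- level_end_a (a point): Rubber press pad on top of the level's +x end: x = 58 mm, 45 mm above its underside, pad 44 x 22 mm.
- level_end_b (a point): The same press pad on its -x end: x = -58 mm.
- bubble (a joint): Position of the bubble along the level's own x axis, m, 0 = centred, from -0.018 to +0.018 (vial ends). The bubble moves to the higher end: 3.5 mm for each 0.01 rad that the level is tilted. It takes about 1.5 s to come to rest.
- ring_mould: Bystander: teal round ring mould, diameter 190 mm, 72 mm tall, origin under its centre. Leave it.
- small_mould: Bystander: teal flat tray mould with eight cups, 110 x 170 x 22 mm, origin under its centre. Leave it.
- jug: Bystander: purple jug with handle, diameter 100 mm, 120 mm tall, origin under its centre. Leave it.
There are look-alikes about, which are no part of the job. Several things have the shape of the level; the one meant has the colours described above.

How it is judged:
By the outcome, as a careful person would: the job done as asked, in the order asked, and still so for the second after the job is handed in, while the arm keeps its last pose, push and grip.
It also fails if it takes over 72 s, if anything falls off the work surface, if the arm or the gripper's body presses on something with over 40 N, if the wrist force passes 120 N, or if a joint passes its speed limit or range.

## Robot

A 6-joint arm with a two-finger parallel gripper is mounted at the origin on the work surface. World frame = base frame: x ahead of the robot, y to its left, z up, the work surface at z = 0. Lengths are in mm, angles in rad, forces in N, time in s.
With the tool pointing down it reaches from about 275 to 1000 mm from the base axis. Payload 8.4 kg.
Tool frame: the origin (TCP) lies on the centre line of the jaws, within the pads' length; the fingertips stand 17 mm ahead of it and the grasp point (between the pads) lies 2 mm behind it; z points along the fingers, y is the line along which they close (so a half turn about z gives the same grasp; the last joint's range is limited). The gripper opens to 85 mm and grips with 20 to 120 N. Pads are 22 mm wide; open, the fingers measure 114 mm over their backs; the gripper's body (76 mm by 85 mm) begins 54 mm behind the grasp point. The pads swing forward as they close: fully open they stand 13 mm farther back than shut.
Start: joints at [1.342, 0.353, 1.633, -0, 1.155, -0.002], TCP at [140.536, 608.997, 248.281] pointing down, gripper open.
Joint ranges: [-2.63, 2.63], [-0.92, 2.1], [0.06, 2.66], [-1.3, 4.44], [0, 2.69], [-3.02, 3.02]. Speed limits (rad/s): [2.22, 2.22, 2.79, 3.14, 3.14, 3.14].

## Interface

Orientations are given as [roll, pitch, yaw] about the fixed x, y, z axes, in that order (R = Rz(yaw) Ry(pitch) Rx(roll)).
In Python, from rig import r, eyes gives the robot as it stands. The module is installed in compiled form; this text tells all that it offers.
- The arm moves only by the shell command python3 -m inch 'ROWS' [FORCE]. ROWS is JSON, a list of rows, each a list of 7 numbers: the shift along the tool's x, y, z in m, then the turn, a rotation vector about the tool's x, y, z in degrees, then the closure, from -1 (fully open) to 1 (shut). In form: [[x, y, z, rx, ry, rz, gripper], ...]. A call has 1 to 8 rows; each row shifts and turns the commanded pose from where the row before left it, along the tool's axes as they then stand; what a row does not reach is not made up. A row lasts 1/10 s, in which the tool goes at most 50 mm and 8.59 degrees, less where a joint would pass 70% of its speed; a pose out of reach is approached as far as the arm can. A call with a gripper value outside its range is refused whole. The fingers move at their own pace and stop on an object; FORCE is the grip in N (left out, the last holds). Time passes only in rows, so rows that do not move let the fingers close. It gives the time, the measured TCP pose, the force, the opening and the grip force at its end, in the units of the state.
- r.sense(): the state, without advancing time (a new reading comes with each control period).
- eyes.grab_frame(name): name is "scene" or "top" or "wrist"; returns a dict with "img" (480x640x3 uint8, blue, green, red), "fx", "fy", "cx", "cy" (pixels), "D" ([k1, k2, p1, p2, k3] as OpenCV has them; the pictures are not rectified), "R" (3x3) and "t" (3): a world point X has camera coordinates R X + t; the wrist camera has in their place "hand_eye" (4x4, takes a point from camera to tool coordinates, whose origin is the TCP and whose axes are the flange's). Camera axes: x right, y down, z forward; pixel columns grow to the right and rows downward; lengths in mm; the calibration is good to about 2 mm. A picture is of the moment at which its call begins: read the wrist's pose just before it. There is no depth.
- r.sign_off(): hands the job in; it is judged then, once.
The state is a dict: "clock": time; "qpos": joint angles; "qvel": joint speeds; "joint_efforts": joint torques, N m; "eef_pos": TCP position; "tcp_rot": TCP orientation; "contact_force": force on the tool from outside, world axes, zero at the start; "wrist_torque": the same for the moment, N m; "opening": opening from 0.0 (shut) to 1.0 (fully open); "grasp_force": force on a finger pad.
Only numpy, scipy, OpenCV 4.12 (cv2) and the standard library are available. Lean on these libraries where they do the work, as an engineer would, in place of code of your own. Each camera call takes 0.05 s, during which the arm holds its last target. There are 200 camera calls.

## Working session

There is one attempt and no reset: what is moved stays moved. The work goes in short steps, Python scripts to look and compute and a shell command to move; the robot and the scene stay as the last step left them, time stands still between calls to the robot, and variables do not carry over. Pictures are saved under pics/ and viewed, at most 10 in all, crops included, and the job is handed in when it is done.

```bash
mkdir -p pics; python3 - <<'E'
from rig import r, eyes
import cv2, numpy as np, pickle
s=r.sense(); print(s)
fs={}
for n in("scene","top","wrist"):
    f=eyes.grab_frame(n); fs[n]=f
    print(n,{k:np.round(v,3).tolist() for k,v in f.items() if k!="img"})
    cv2.imwrite(f"pics/{n}0.png",f["img"])
pickle.dump(fs,open("f0.pkl","wb"))
E
```

```text
{'clock': 0.0, 'qpos': array([ 1.34160816e+00,  3.53627309e-01,  1.63415364e+00, -8.39815737e-07,
        1.15520878e+00, -2.42723215e-03]), 'qvel': array([ 1.08086446e-03,  4.61346600e-04, -5.14466781e-04,  1.00146678e-04,
       -1.76328619e-03,  6.17427462e-06]), 'joint_efforts': array([ 9.62853337e-04, -6.05272722e+01, -3.42049778e+01,  1.12587929e-04,
        9.41046746e-03, -8.13602838e-06]), 'eef_pos': array([140.42511203, 608.54236169, 247.56634077]), 'tcp_rot': array([-3.14019558e+00, -2.62317528e-06,  2.91483206e+00]), 'contact_force': array([-0.69736748,  0.14749983, -0.16828326]), 'wrist_torque': array([-0.02724663,  0.01549369, -0.01705223]), 'grasp_force': 0.0, 'opening': 0.9997540772363976}
scene {'fx': 593.609, 'fy': 593.609, 'cx': 316.252, 'cy': 240.935, 'D': [-0.095, 0.0, 0.0, 0.0, 0.0], 'R': [[-0.081, 0.997, 0.006], [0.781, 0.067, -0.621], [-0.619, -0.046, -0.784]], 't': [23.761, -339.082, 2007.536]}
top {'fx': 532.409, 'fy': 532.409, 'cx': 321.05, 'cy': 242.117, 'D': [0.03, 0.0, 0.0, 0.0, 0.0], 'R': [[-0.003, -1.0, -0.021], [-0.996, 0.005, -0.089], [0.089, 0.021, -0.996]], 't': [23.638, 506.703, 1425.752]}
wrist {'fx': 357.899, 'fy': 357.899, 'cx': 319.408, 'cy': 240.583, 'D': [-0.028, 0.0, 0.0, 0.0, 0.0], 'hand_eye': [[0.001, -0.947, -0.322, 82.431], [1.0, 0.0, 0.001, -0.175], [-0.001, -0.322, 0.947, -125.731], [0.0, 0.0, 0.0, 1.0]]}
```

View pics/top0.png

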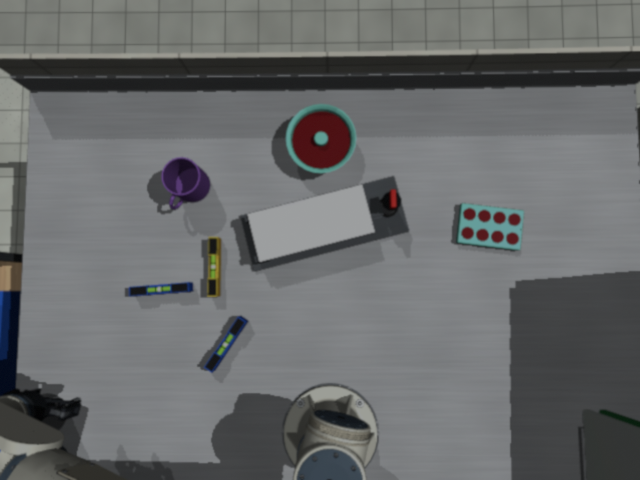

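View pics/scene0.png

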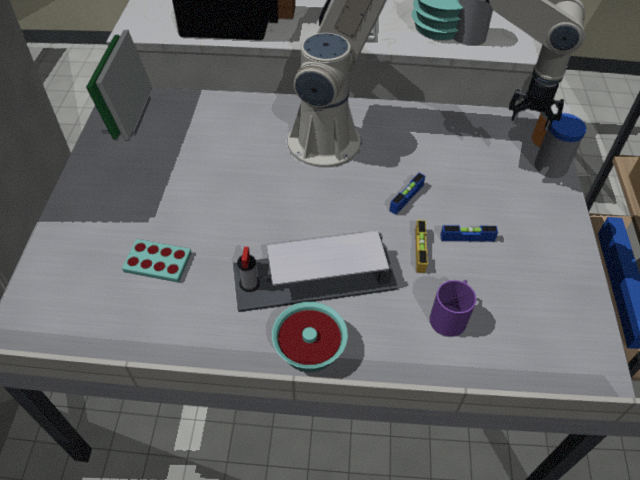

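The top view shows the yellow level at (213,267). The look-alikes are blue levels at (160,289) and (224,344), which I reject by colour. The shelf is at (310,223), with its foot end and red knob at (393,200). The ring mould is at (321,138), the tray at (490,227) and the jug at (185,180). The scene view agrees, with the yellow level at (421,246).

```bash
cat > h.py <<'E'
import cv2, numpy as np
from scipy.spatial.transform import Rotation as Ro
def K(f): return np.array([[f["fx"],0,f["cx"]],[0,f["fy"],f["cy"]],[0,0,1]])
def Rt(f,s=None):
    if "R" in f: return np.array(f["R"]),np.array(f["t"]).ravel()
    T=np.eye(4); T[:3,:3]=Ro.from_euler("xyz",s["tcp_rot"]).as_matrix(); T[:3,3]=s["eef_pos"]
    M=np.linalg.inv(T@np.array(f["hand_eye"])); return M[:3,:3],M[:3,3]
def cast(f,px,z,s=None):
    px=np.array(px,float).reshape(-1,1,2); R,t=Rt(f,s)
    d=cv2.undistortPoints(px,K(f),np.array(f["D"],float)).reshape(-1,2)
    d=np.c_[d,np.ones(len(d))]@R; c=-R.T@t
    return c+d*((z-c[2])/d[:,2])[:,None]
def proj(f,X,s=None):
    R,t=Rt(f,s)
    return cv2.projectPoints(np.array(X,float).reshape(-1,3),cv2.Rodrigues(R)[0],t,K(f),np.array(f["D"],float))[0].reshape(-1,2)
def blobs(m,amin=30):
    cs=cv2.findContours(m.astype(np.uint8)*255,cv2.RETR_EXTERNAL,cv2.CHAIN_APPROX_NONE)[0]
    return [c for c in cs if cv2.contourArea(c)>amin]
def hsv(f): return np.moveaxis(cv2.cvtColor(f["img"],cv2.COLOR_BGR2HSV),-1,0).astype(int)
E
python3 - <<'E'
from h import *; import pickle
fs=pickle.load(open("f0.pkl","rb")); f=fs["top"]; h,S,V=hsv(f)
def rep(n,m,z,amin=30):
    for c in blobs(m,amin):
        q=cv2.boxPoints(cv2.minAreaRect(c)); w=cast(f,q,z)
        e=[w[1]-w[0],w[2]-w[1]]; l=[np.linalg.norm(a) for a in e]; a=e[int(np.argmax(l))]
        print(n,"px",q.mean(0).round(1),"c",w.mean(0).round(1),"size",np.round(l,1),"dir",round(float(np.degrees(np.arctan2(a[1],a[0]))),2))
rep("yellow",(h>18)&(h<32)&(S>120)&(V>60),40)
rep("shelf",(S<25)&(V>155)&(np.indices(h.shape)[0]>150)&(np.indices(h.shape)[0]<290),92,2000)
rep("knob",((h<8)|(h>172))&(S>150)&(V>150),145,20)
y,x=213,0
print("shelf V",V[223,310],S[223,310],"counter",V[223,430],S[223,430])
rep("purple",(h>125)&(h<155)&(S>80),120,200)
cv2.imwrite("pics/crop0.png",cv2.resize(f["img"][150:310,110:430],None,fx=2.5,fy=2.5,interpolation=2))
E
```

```text
yellow px [213.9 267. ] c [440.  309.4  40. ] size [156.   30.7] dir -0.26
shelf px [310.5 222.5] c [552.1  47.7  92. ] size [302.6 121.5] dir -75.69
shelf V 159 5 counter 127 8
purple px [184.4 179.7] c [661.  370.7 120. ] size [115.2 122.8] dir -159.71
```

View pics/crop0.png

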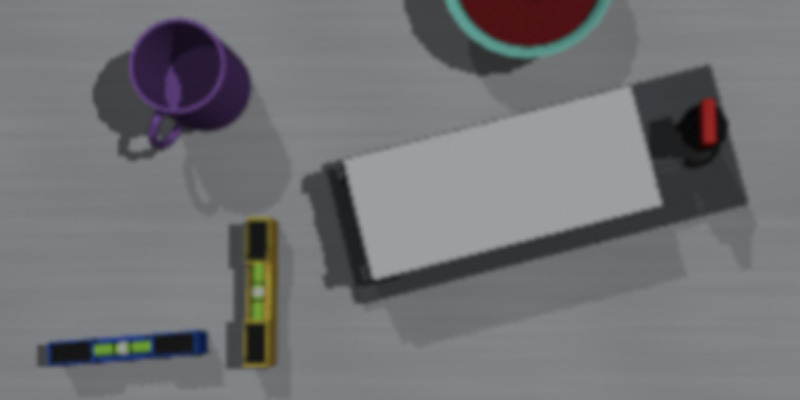

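The crop confirms it: yellow body, black pads, and a green vial with a white bubble at crop (260,292). The neighbour at (125,348) is blue. Next I move above the yellow level.

```bash
python3 -m inch '[[-0.04,-0.025,0,0,0,0,-1],[-0.04,-0.025,0,0,0,0,-1],[-0.04,-0.025,0,0,0,0,-1],[-0.04,-0.025,0,0,0,0,-1],[-0.04,-0.025,0,0,0,0,-1],[-0.04,-0.025,0,0,0,0,-1],[-0.04,-0.025,0,0,0,0,-1],[-0.04,-0.025,0,0,0,0,-1]]' 40; python3 -m inch '[[-0.04,-0.025,0,0,0,0,-1],[0,0,0,0,0,-6.5,-1],[0,0,0,0,0,-6.5,-1],[0,0,0,0,0,0,-1],[0,0,0,0,0,0,-1]]'
cat >> h.py <<'E'
def togo(s,X,yawdeg=None):
    M=Ro.from_euler("xyz",s["tcp_rot"]).as_matrix()
    d=M.T@(np.array(X)-s["eef_pos"])
    o="" if yawdeg is None else " turn %.2f"%(-((yawdeg-np.degrees(s["tcp_rot"][2])+180)%360-180))
    print("shift tool mm",d.round(1),o)
E
python3 - <<'E'
from h import *; from rig import r,eyes
s=r.sense(); f=eyes.grab_frame("wrist"); h,S,V=hsv(f)
print(s["eef_pos"].round(1),np.degrees(s["tcp_rot"]).round(2),s["clock"])
g=(h>33)&(h<75)&(S>90)&(V>60); y=(h>18)&(h<32)&(S>120)&(V>60)
for n,m,z in(("green",g,36),("yellow",y,45)):
    for c in blobs(m,80):
        q=cv2.boxPoints(cv2.minAreaRect(c)); w=cast(f,q,z,s)
        print(n,q.mean(0).round(),w.round(1).tolist(),w.mean(0).round(1))
cv2.imwrite("pics/w1.png",f["img"])
E
```

```text
clock: 0.95
eef_pos: [408.4, 340.5, 248.3]
tcp_rot: [3.142, -0.0, 2.915]
contact_force: [0.6, 0.0, -0.7]
opening: 0.999
grasp_force: 0.0
clock: 1.45
eef_pos: [440.6, 308.8, 248.1]
tcp_rot: [-3.141, -0.0, 3.139]
contact_force: [-0.4, -0.7, -0.3]
opening: 0.999
grasp_force: 0.0
[440.6 308.8 248.1] [-1.7999e+02 -2.0000e-02  1.7983e+02] 1.45
green [324. 229.] [[474.5, 306.4, 36.0], [447.7, 306.5, 36.0], [447.7, 319.2, 36.0], [474.5, 319.4, 36.0]] [461.1 312.9  36. ]
green [324. 194.] [[413.6, 306.7, 36.0], [413.6, 319.0, 36.0], [439.7, 319.2, 36.0], [439.7, 306.6, 36.0]] [426.7 312.9  36. ]
green [463. 148.] [[378.0, 428.1, 36.0], [376.5, 453.5, 36.0], [389.0, 455.9, 36.0], [390.5, 430.2, 36.0]] [383.5 441.9  36. ]
green [501. 145.] [[375.3, 462.1, 36.0], [373.9, 488.5, 36.0], [386.3, 491.3, 36.0], [387.8, 464.5, 36.0]] [380.8 476.6  36. ]
yellow [324. 206.] [[362.0, 300.8, 45.0], [362.1, 325.4, 45.0], [520.9, 327.6, 45.0], [520.9, 299.1, 45.0]] [441.5 313.2  45. ]
```

View pics/w1.png

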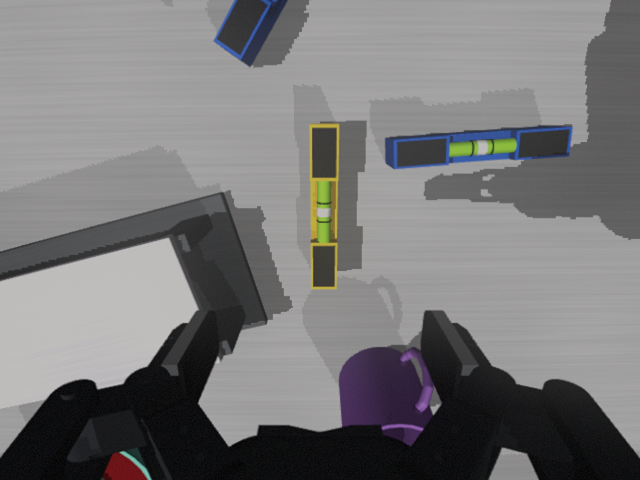

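The wrist view shows the yellow level at (324,206), along world x, centred at about (442,313) and clear of the stand. I descend and grip it.

```bash
python3 -m inch '[[-0.001,0.004,0.04,0,0,0,-1],[0,0,0.04,0,0,0,-1],[0,0,0.04,0,0,0,-1],[0,0,0.04,0,0,0,-1],[0,0,0.035,0,0,0,-1],[0,0,0.029,0,0,0,-1],[0,0,0,0,0,0,-1],[0,0,0,0,0,0,0.3]]' 40; python3 -m inch '[[0,0,0,0,0,0,1],[0,0,0,0,0,0,1],[0,0,0,0,0,0,1],[0,0,0,0,0,0,1],[0,0,0,0,0,0,1],[0,0,0,0,0,0,1]]' 40
```

```text
clock: 2.3
eef_pos: [441.5, 313.0, 24.5]
tcp_rot: [-3.141, -0.001, 3.141]
contact_force: [0.6, 0.5, 0.4]
opening: 0.857
grasp_force: 0.0
clock: 2.9
eef_pos: [442.4, 313.3, 25.7]
tcp_rot: [3.14, 0.002, 3.141]
contact_force: [-1.5, -1.6, 8.7]
opening: 0.297
grasp_force: 40.3
```

```bash
python3 -m inch '[[0,0,-0.03,0,0,0,1],[0,0,-0.04,0,0,0,1],[0,0,-0.04,0,0,0,1],[0,0,-0.04,0,0,0,1],[0,0,-0.03,0,0,0,1],[0,0,0,0,0,8.4,1],[0,0,0,0,0,8.4,1],[0,0,0,0,0,8.4,1]]' 60; python3 -m inch '[[0,0,0,0,0,8.4,1],[0,0,0,0,0,8.4,1],[0,0,0,0,0,8.4,1],[0,0,0,0,0,8.4,1],[0,0,0,0,0,8.4,1],[0,0,0,0,0,8.4,1],[0,0,0,0,0,0,1]]' 60
python3 - <<'E'
from h import *; from rig import r,eyes
s=r.sense();print(s["contact_force"],s["opening"]); togo(s,[552,47.7,205],104.3)
E
```

```text
clock: 3.7
eef_pos: [441.5, 312.6, 204.9]
tcp_rot: [3.141, 0.0, 2.696]
contact_force: [0.5, -0.7, -3.0]
opening: 0.296
grasp_force: 61.0
clock: 4.4
eef_pos: [441.4, 312.6, 204.5]
tcp_rot: [-3.141, 0.0, 1.82]
contact_force: [0.7, -0.6, -3.5]
opening: 0.291
grasp_force: 61.0
[ 0.74866447 -0.56329521 -3.53963514] 0.29082811279549053
shift tool mm [-283.9   41.9   -0.5]  turn -0.03
```

```bash
python3 -m inch '[[-0.035,0.005,0,0,0,0,1],[-0.041,0.006,0,0,0,0,1],[-0.041,0.006,0,0,0,0,1],[-0.041,0.006,0,0,0,0,1],[-0.041,0.006,0,0,0,0,1],[-0.041,0.006,0,0,0,0,1],[-0.035,0.006,0,0,0,0,1],[-0.009,0.001,0,0,0,0,1]]' 60; python3 -m inch '[[0,0,0,0,0,0,1],[0,0,0,0,0,0,1]]'
python3 - <<'E'
from h import *; from rig import r,eyes
s=r.sense(); f=eyes.grab_frame("wrist"); t=eyes.grab_frame("top"); h,S,V=hsv(f)
cv2.imwrite("pics/w2.png",np.hstack([cv2.resize(f["img"],(480,360)),t["img"][130:270,230:420].repeat(1,0)[:, :].copy() if 0 else cv2.resize(t["img"][150:270,230:410],(320,214)) if 0 else cv2.copyMakeBorder(cv2.resize(t["img"][150:270,230:410],(320,214)),0,146,0,0,0)]))
m=((h<8)|(h>172))&(S>150)&(V>90)
for c in blobs(m,60):
    q=cv2.boxPoints(cv2.minAreaRect(c)); w=cast(f,q,151,s); print(q.mean(0).round(),w.round(1).tolist(),w.mean(0).round(1))
E
```

```text
clock: 5.2
eef_pos: [554.2, 45.2, 204.5]
tcp_rot: [3.141, 0.001, 1.824]
contact_force: [-0.4, -0.4, -3.0]
opening: 0.29
grasp_force: 61.0
clock: 5.4
eef_pos: [552.5, 48.7, 204.2]
tcp_rot: [-3.141, -0.001, 1.824]
contact_force: [-0.0, -0.0, -3.4]
opening: 0.291
grasp_force: 61.0
[558. 314.] [[627.1, 92.8, 151.0], [713.7, 115.2, 151.0], [769.9, 23.2, 151.0], [666.7, -1.2, 151.0]] [694.4  57.5 151. ]
```

View pics/w2.png

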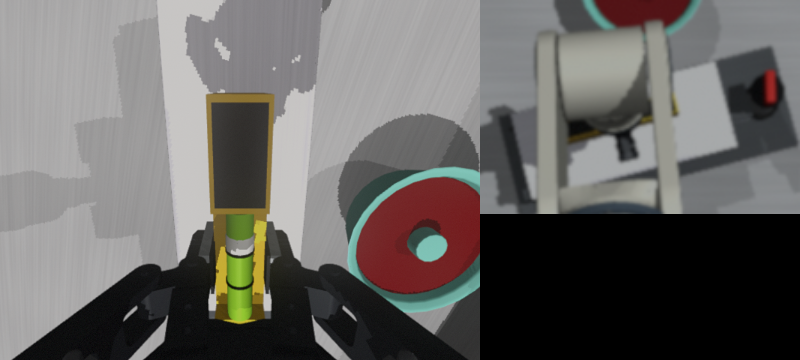

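```bash
python3 -m inch '[[0,0,0.03,0,0,0,1],[0,0,0.03,0,0,0,1],[0,0,0.014,0,0,0,1],[0,0,0,0,0,0,1],[0,0,0,0,0,0,1]]'; for i in 1; do python3 -m inch '[[0,0,0.003,0,0,0,1],[0,0,0,0,0,0,1]]';python3 -m inch '[[0,0,0.003,0,0,0,1],[0,0,0,0,0,0,1]]'; done | grep -E "eef_pos|contact"
```

```text
clock: 6.0
eef_pos: [553.4, 48.7, 130.9]
tcp_rot: [3.141, 0.0, 1.823]
contact_force: [-0.3, 0.4, -3.5]
opening: 0.288
grasp_force: 60.9
eef_pos: [553.6, 48.3, 128.1]
contact_force: [-0.1, 0.5, -2.2]
eef_pos: [553.1, 48.1, 124.4]
contact_force: [0.3, -0.2, -3.3]
```

```bash
(python3 -m inch '[[0,0,0.003,0,0,0,1],[0,0,0,0,0,0,1]]';python3 -m inch '[[0,0,0.003,0,0,0,1],[0,0,0,0,0,0,1]]') | grep -E "eef_pos|contact"
python3 - <<'E'
from h import *; from rig import r,eyes
s=r.sense(); print(s["wrist_torque"]); f=eyes.grab_frame("scene")
cv2.imwrite("pics/s3.png",cv2.resize(f["img"][200:330,220:420],(800,520)))
E
```

```text
eef_pos: [552.8, 48.1, 121.0]
contact_force: [-0.4, -1.1, -2.4]
eef_pos: [552.8, 48.1, 117.9]
contact_force: [0.1, 0.6, -3.0]
[-0.08021738  0.01096997 -0.03091593]
```

View pics/s3.png

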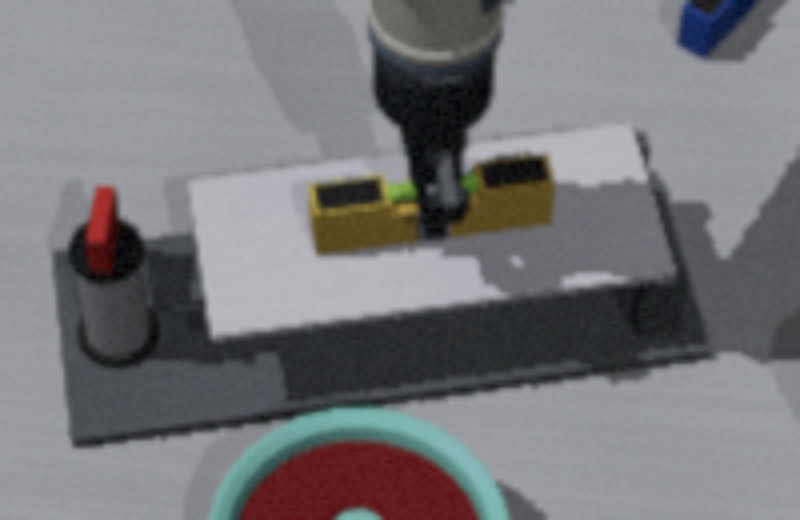

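The scene crop shows the level held just above or on the shelf, centred and aligned, with the knob at (103,225). I keep lowering until contact.

```bash
(python3 -m inch '[[0,0,0.002,0,0,0,1],[0,0,0,0,0,0,1]]';python3 -m inch '[[0,0,0.002,0,0,0,1],[0,0,0,0,0,0,1]]';python3 -m inch '[[0,0,0.002,0,0,0,1],[0,0,0,0,0,0,1]]') | grep -E "eef_pos|contact|rot"
```

```text
eef_pos: [552.9, 48.2, 116.0]
tcp_rot: [-3.141, -0.0, 1.822]
contact_force: [-0.1, -1.0, -2.8]
eef_pos: [553.2, 48.1, 114.6]
tcp_rot: [3.141, 0.0, 1.822]
contact_force: [-1.5, -1.9, 5.5]
eef_pos: [553.5, 47.8, 113.0]
tcp_rot: [3.141, 0.001, 1.822]
contact_force: [-1.6, -4.4, 8.2]
```

```bash
python3 -m inch '[[0,0,-0.001,0,0,0,1],[0,0,0,0,0,0,0.2],[0,0,0,0,0,0,0],[0,0,0,0,0,0,-0.3],[0,0,-0.03,0,0,0,-0.3],[0,0,-0.03,0,0,0,-0.3],[0,0,-0.03,0,0,0,-0.3],[0,0,0,0,0,0,-0.3]]'
python3 - <<'E'
from h import *; from rig import r,eyes
for i in range(2): s=r.sense(); f=eyes.grab_frame("wrist")
h,S,V=hsv(f)
for n,m,z in(("green",(h>33)&(h<75)&(S>90)&(V>60),126),("yel",(h>18)&(h<32)&(S>120)&(V>60),135)):
  for c in blobs(m,80):
    q=cv2.boxPoints(cv2.minAreaRect(c)); w=cast(f,q,z,s); print(n,q.mean(0).round(),w.round(1).tolist(),w.mean(0).round(1))
cv2.imwrite("pics/w4.png",f["img"])
E
```

```text
clock: 8.25
eef_pos: [555.5, 48.5, 207.2]
tcp_rot: [3.135, 0.001, 1.822]
contact_force: [0.2, 0.1, -0.0]
opening: 0.647
grasp_force: 0.0
green [317. 294.] [[550.5, 35.3, 126.0], [562.7, 38.4, 126.0], [568.3, 17.2, 126.0], [555.8, 14.0, 126.0]] [559.3  26.2 126. ]
green [317. 273.] [[550.2, 35.5, 126.0], [548.9, 41.9, 126.0], [561.3, 44.4, 126.0], [562.7, 38.0, 126.0]] [555.8  39.9 126. ]
green [317. 232.] [[540.8, 74.8, 126.0], [552.3, 77.8, 126.0], [557.7, 57.1, 126.0], [545.9, 54.1, 126.0]] [549.2  66.  126. ]
yel [317. 341.] [[548.7, 18.1, 135.0], [572.6, 24.2, 135.0], [585.8, -23.6, 135.0], [560.0, -30.2, 135.0]] [566.8  -2.9 135. ]
yel [316. 212.] [[521.1, 123.3, 135.0], [545.4, 129.5, 135.0], [572.9, 30.0, 135.0], [544.4, 22.8, 135.0]] [546.   76.4 135. ]
```

View pics/w4.png

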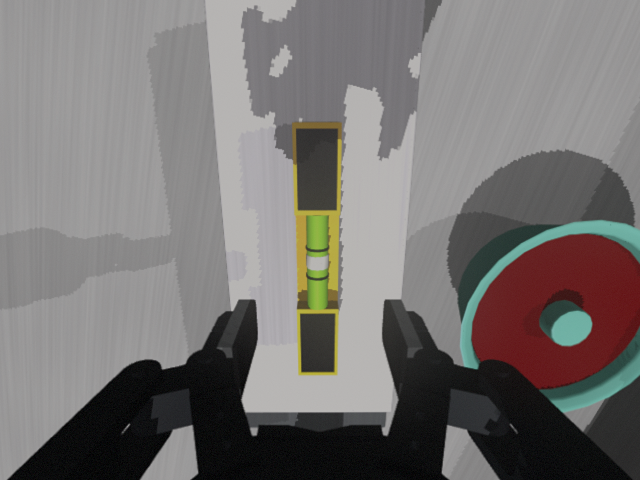

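The level rests centred and aligned on the shelf at about (554,46). The bubble sits near the middle at (317,262) while the shelf floats, so once pressed it should move towards the hinge. I shut the gripper and press the foot-side pad to read it.

```bash
python3 -m inch '[[-0.03,-0.001,0,0,0,0,1],[-0.03,-0.001,0,0,0,0,1],[0,0,0,0,0,0,1],[0,0,0.025,0,0,0,1],[0,0,0.02,0,0,0,1],[0,0,0,0,0,0,1],[0,0,0,0,0,0,1]]'
for i in 1; do python3 -m inch '[[0,0,0.005,0,0,0,1],[0,0,0,0,0,0,1]]'; python3 -m inch '[[0,0,0.005,0,0,0,1],[0,0,0,0,0,0,1]]';  python3 -m inch '[[0,0,0.004,0,0,0,1],[0,0,0,0,0,0,1]]'; done | grep -E "eef|conta"
```

```text
clock: 9.05
eef_pos: [565.4, -10.0, 157.6]
tcp_rot: [-3.14, -0.001, 1.822]
contact_force: [-0.6, 0.0, 0.1]
opening: -0.003
grasp_force: 0.0
eef_pos: [566.2, -10.2, 153.5]
contact_force: [0.0, -0.1, -0.9]
eef_pos: [566.5, -10.5, 148.5]
contact_force: [1.7, -1.2, 1.6]
eef_pos: [566.9, -10.8, 145.2]
contact_force: [-1.2, -3.0, 10.9]
```

```bash
python3 -m inch '[[0,0,0.002,0,0,0,1],[0,0,0,0,0,0,1],[0,0,0,0,0,0,1],[0,0,0,0,0,0,1]]'| grep -E "eef|conta";  python3 -m inch '[[0,0,0.001,0,0,0,1],[0,0,0,0,0,0,1],[0,0,0,0,0,0,1],[0,0,0,0,0,0,1],[0,0,0,0,0,0,1],[0,0,0,0,0,0,1],[0,0,0,0,0,0,1],[0,0,0,0,0,0,1]]' | grep -E "eef|conta"
cat > bub.py <<'E'
from h import *; from rig import r,eyes; import sys
s=r.sense(); f=eyes.grab_frame("wrist"); h,S,V=hsv(f)
print(s["clock"],s["eef_pos"].round(1),s["contact_force"].round(1))
g=((h>33)&(h<75)&(S>90)&(V>50)).astype(np.uint8)
g=cv2.morphologyEx(g,cv2.MORPH_CLOSE,np.ones((31,3)))
c=max(blobs(g,80),key=cv2.contourArea); x,y,w,hh=cv2.boundingRect(c)
k=slice(x+w//2-3,x+w//2+4)
for row in range(y-12,y+hh+12):
    p=f["img"][row,k].mean(0); X=cast(f,[[x+w/2,row]],130,s)[0]
    print(row,round(float((X[:2]-[554.3,46])@[-.247,.969]),1),p.round().astype(int)) if row%int(sys.argv[2])==0 else 0
cv2.imwrite(sys.argv[1],cv2.resize(f["img"][max(y-80,0):y+hh+100,x-100:x+100],None,fx=2,fy=2))
E
python3 bub.py pics/b1.png 2
```

```text
eef_pos: [567.1, -10.8, 144.6]
contact_force: [-3.9, -2.9, 23.6]
eef_pos: [567.3, -10.9, 144.3]
contact_force: [-7.4, -3.7, 30.0]
10.85 [567.3 -10.9 144.3] [-7.4 -3.7 30. ]
86 35.8 [29 34 35]
88 35.1 [29 41 47]
90 34.5 [ 34 102 127]
92 33.8 [ 33 103 126]
94 33.1 [ 34 102 127]
96 32.4 [ 33  95 119]
98 31.7 [ 33 108  96]
100 31.0 [ 33 116  83]
102 30.4 [ 34 115  83]
104 29.7 [ 34 115  83]
106 29.0 [ 34 115  83]
108 28.3 [ 34 115  84]
110 27.6 [ 33 116  83]
112 26.9 [ 34 116  83]
114 26.2 [ 34 115  83]
116 25.5 [ 33 115  83]
118 24.8 [ 34 115  83]
120 24.1 [ 35 116  84]
122 23.4 [ 35 116  84]
124 22.6 [ 33 115  83]
126 21.9 [ 34 115  84]
128 21.2 [ 34 115  83]
130 20.5 [ 35 115  84]
132 19.8 [ 35 115  84]
134 19.1 [ 44 116  86]
136 18.3 [124 130 130]
138 17.6 [126 129 131]
140 16.9 [126 130 131]
142 16.1 [126 129 131]
144 15.4 [126 130 131]
146 14.7 [124 128 129]
148 13.9 [123 127 128]
150 13.2 [126 129 131]
152 12.4 [126 129 131]
154 11.7 [125 129 130]
156 10.9 [33 39 40]
158 10.2 [30 42 40]
160 9.4 [ 37 110  80]
162 8.7 [ 38 116  84]
164 7.9 [ 38 115  84]
166 7.2 [ 38 116  84]
168 6.4
[... 399 characters left out ...]
-7.8 [39 49 46]
206 -8.6 [ 46 116  86]
208 -9.5 [ 45 117  87]
210 -10.3 [ 46 117  87]
212 -11.1 [ 46 117  87]
214 -11.9 [ 46 117  87]
216 -12.8 [ 47 117  87]
218 -13.6 [ 46 117  87]
220 -14.4 [ 47 117  87]
222 -15.3 [ 48 118  88]
224 -16.1 [ 48 117  87]
226 -17.0 [ 48 118  88]
228 -17.8 [ 47 117  88]
230 -18.7 [ 47 117  87]
232 -19.5 [ 48 118  87]
234 -20.4 [ 48 117  87]
236 -21.3 [ 49 118  88]
238 -22.1 [ 47 117  87]
240 -23.0 [ 48 117  88]
242 -23.9 [ 48 117  87]
244 -24.8 [ 49 118  88]
246 -25.6 [ 47 117  87]
248 -26.5 [ 48 118  88]
250 -27.4 [ 48 117  87]
252 -28.3 [ 49 105 123]
254 -29.2 [ 50 104 126]
256 -30.1 [ 49 104 126]
258 -31.0 [47 53 57]
260 -31.9 [47 50 52]
262 -32.8 [46 49 50]
```

View pics/b1.png

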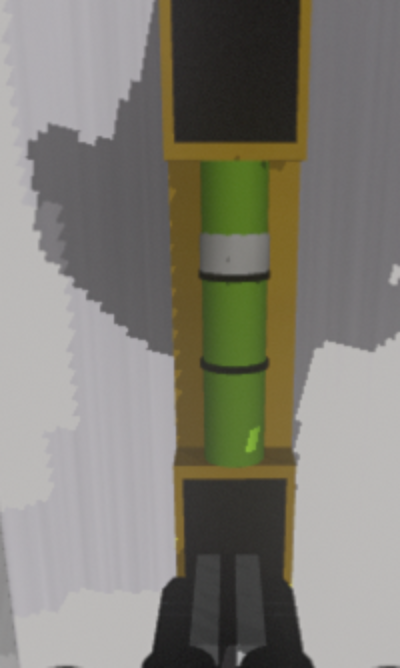

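Pressed, the black lines are at about rows 157 and 203 and the bubble is at rows 135–155. That puts it about 12.6 mm from centre, on the hinge side. The foot must rise about 0.036 rad, so the knob needs about +1.2 rad (69° clockwise). I move over the knob to locate its bar.

```bash
python3 -m inch '[[0,0,-0.03,0,0,0,1],[0,0,-0.04,0,0,0,1],[0,0,-0.03,0,0,0,-0.2],[-0.04,0,0,0,0,0,-0.2],[-0.04,0,0,0,0,0,-0.2],[-0.04,0,0,0,0,0,-0.2],[-0.035,-0.001,0,0,0,0,-0.2],[0,0,0,0,0,0,-0.2]]'; python3 -m inch '[[0,0,0,0,0,0,-0.2],[0,0,0,0,0,0,-0.2]]'
cat > knob.py <<'E'
from h import *; from rig import r,eyes
s=r.sense(); f=eyes.grab_frame("wrist"); h,S,V=hsv(f)
print(s["clock"],s["eef_pos"].round(1),s["tcp_rot"].round(3))
m=((h<8)|(h>172))&(S>150)&(V>60)
for c in blobs(m,60):
    rc=cv2.minAreaRect(c); q=cv2.boxPoints(rc); w=cast(f,q,151,s)
    e=[w[1]-w[0],w[2]-w[1]]; l=[np.linalg.norm(a) for a in e]; a=e[int(np.argmax(l))]
    print(q.mean(0).round(),w.mean(0).round(1),np.round(l,1),"bar dir",np.degrees(np.arctan2(a[1],a[0])).round(1))
cv2.imwrite("pics/k.png",f["img"])
E
python3 knob.py
```

```text
clock: 11.7
eef_pos: [604.1, -164.4, 240.8]
tcp_rot: [-3.141, 0.001, 1.819]
contact_force: [0.1, 0.7, -0.0]
opening: 0.598
grasp_force: 0.0
clock: 11.9
eef_pos: [603.2, -159.9, 240.9]
tcp_rot: [-3.141, -0.001, 1.822]
contact_force: [-0.0, 0.1, 1.0]
opening: 0.6
grasp_force: 0.0
11.9 [ 603.2 -159.9  240.9] [-3.141e+00 -1.000e-03  1.822e+00]
[186. 439.] [ 540.1 -338.3  151. ] [19.  19.1] bar dir -82.3
[252. 404.] [ 584.8 -290.2  151. ] [ 7.9 17.2] bar dir -66.6
[260. 382.] [ 586.2 -268.2  151. ] [19.2 12.2] bar dir 88.5
[322. 255.] [ 605.2 -159.4  151. ] [13.2 43.8] bar dir 0.7
[568.  78.] [714.5 -24.4 151. ] [76.9 85.5] bar dir -60.6
```

View pics/k.png

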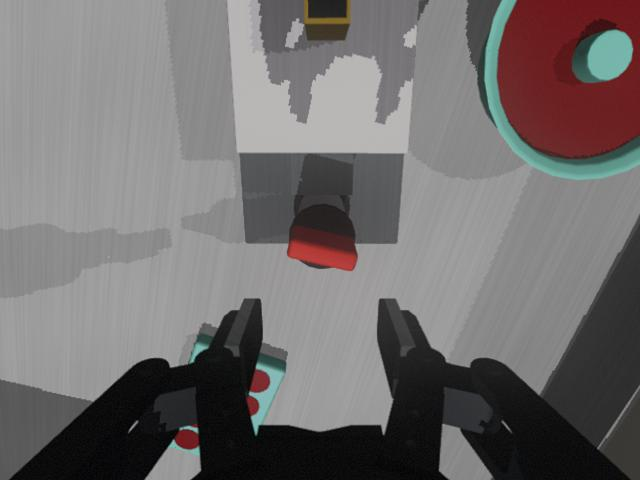

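The red bar is at (322,255), measured 13×44 mm as expected, at (605,-159) and along 0.7°. I turn the tool across it.

```bash
python3 -m inch '[[0,0,0,0,0,-8.4,-0.2],[0,0,0,0,0,-8.4,-0.2],[0,0,0,0,0,-8.4,-0.2],[0,0,0,0,0,-8.4,-0.2],[0,0,0,0,0,-8.4,-0.2],[0,0,0,0,0,-8.4,-0.2],[0,0,0,0,0,-8.4,-0.2],[0,0,0,0,0,-8.4,-0.2]]' >/dev/null; python3 -m inch '[[0,0,0,0,0,-8.4,-0.2],[-0.002,0,0,0,0,-0.7,-0.2],[0,0,0,0,0,0,-0.2],[0,0,0,0,0,0,-0.2]]'; python3 knob.py
```

```text
clock: 13.15
eef_pos: [605.7, -160.3, 241.3]
tcp_rot: [3.142, -0.0, -3.132]
contact_force: [0.4, -0.3, 0.4]
opening: 0.6
grasp_force: 0.0
13.15 [ 605.7 -160.3  241.3] [ 3.142 -0.    -3.132]
[451. 428.] [751.5 -55.1 151. ] [ 4.6 16.4] bar dir 72.6
[503. 347.] [677.6 -26.2 151. ] [53.1 98.4] bar dir 68.1
[319. 250.] [ 603.5 -160.5  151. ] [46.  12.5] bar dir -180.0
```

```bash
python3 -m inch '[[0,0,0.03,0,0,0,-0.2],[0,0,0.03,0,0,0,-0.2],[0,0,0.03,0,0,0,-0.2],[0,0,0.012,0,0,0,-0.2],[0,0,0,0,0,0,-0.2],[0,0,0,0,0,0,-0.2]]' 110;  python3 -m inch '[[0,0,0,0,0,0,1],[0,0,0,0,0,0,1],[0,0,0,0,0,0,1],[0,0,0,0,0,0,1],[0,0,0,0,0,0,1],[0,0,0,0,0,0,1]]' 110
```

```text
clock: 13.8
eef_pos: [606.3, -161.0, 140.3]
tcp_rot: [-3.141, 0.001, -3.13]
contact_force: [1.0, 0.6, -0.5]
opening: 0.598
grasp_force: 0.0
clock: 14.4
eef_pos: [606.3, -160.4, 140.9]
tcp_rot: [3.141, 0.002, -3.13]
contact_force: [-2.1, 2.9, 8.0]
opening: 0.143
grasp_force: 107.5
```

```bash
python3 -m inch '[[0,0,0,0,0,6,1],[0,0,0,0,0,7,1],[0,0,0,0,0,7,1],[0,0,0,0,0,7,1],[0,0,0,0,0,7,1],[0,0,0,0,0,7,1],[0,0,0,0,0,7,1],[0,0,0,0,0,7,1]]' 110;  python3 -m inch '[[0,0,0,0,0,7,1],[0,0,0,0,0,7,1],[0,0,0,0,0,1,1],[0,0,0,0,0,0,1],[0,0,0,0,0,0,1]]' 110
```

```text
clock: 15.2
eef_pos: [605.8, -161.4, 140.8]
tcp_rot: [-3.141, 0.002, 2.19]
contact_force: [-3.9, -2.0, 8.4]
opening: 0.142
grasp_force: 107.9
clock: 15.7
eef_pos: [605.4, -161.6, 140.8]
tcp_rot: [-3.141, 0.001, 1.932]
contact_force: [-5.8, -1.8, 10.5]
opening: 0.139
grasp_force: 107.9
```

```bash
python3 -m inch '[[0,0,0,0,0,0,-0.2],[0,0,0,0,0,0,-0.2],[0,0,0,0,0,0,-0.2],[0,0,-0.03,0,0,0,-0.2],[0,0,-0.04,0,0,0,-0.2],[0,0,-0.03,0,0,6.3,-0.2],[0,0,0,0,0,0,1],[0,0,0,0,0,0,1]]' 40; python3 knob.py; python3 -m inch '[[0.035,0,0,0,0,0,1],[0.04,0,0,0,0,0,1],[0.04,0,0,0,0,0,1],[0.04,0.001,0,0,0,0,1],[0,0,0.03,0,0,0,1],[0,0,0.03,0,0,0,1],[0,0,0.02,0,0,0,1],[0,0,0,0,0,0,1]]'
```

```text
clock: 16.5
eef_pos: [605.9, -160.7, 239.7]
tcp_rot: [3.14, 0.001, 1.823]
contact_force: [-0.4, -0.1, -0.9]
opening: 0.266
grasp_force: 0.0
16.5 [ 605.9 -160.7  239.7] [3.140e+00 1.000e-03 1.823e+00]
[216. 448.] [ 567.9 -341.3  151. ] [17.1  6.6] bar dir 91.6
[318. 251.] [ 605.1 -159.   151. ] [13.4 44.7] bar dir -68.4
[567.  78.] [715.5 -25.3 151. ] [78.1 83.9] bar dir -60.5
clock: 17.35
eef_pos: [565.2, -10.1, 155.3]
tcp_rot: [-3.135, -0.002, 1.823]
contact_force: [-1.7, 0.4, 1.8]
opening: -0.002
grasp_force: 0.8
```

```bash
(python3 -m inch '[[0,0,0.003,0,0,0,1],[0,0,0,0,0,0,1],[0,0,0,0,0,0,1]]'; python3 -m inch '[[0,0,0.001,0,0,0,1],[0,0,0,0,0,0,1],[0,0,0,0,0,0,1]]')| grep -E "eef|conta"
```

```text
eef_pos: [568.5, -10.5, 157.1]
contact_force: [-1.3, 0.8, 1.1]
eef_pos: [568.5, -10.7, 155.8]
contact_force: [-0.5, -2.0, 2.5]
```

```bash
(python3 -m inch '[[0,0,0.003,0,0,0,1],[0,0,0,0,0,0,1],[0,0,0,0,0,0,1]]'; python3 -m inch '[[0,0,0.002,0,0,0,1],[0,0,0,0,0,0,1],[0,0,0,0,0,0,1]]'; python3 -m inch '[[0,0,0.001,0,0,0,1],[0,0,0,0,0,0,1],[0,0,0,0,0,0,1]]')| grep -E "eef|conta"
```

```text
eef_pos: [568.7, -10.8, 152.9]
contact_force: [-0.6, -3.2, 8.7]
eef_pos: [569.1, -10.8, 152.3]
contact_force: [-4.7, -3.3, 22.2]
eef_pos: [569.3, -10.9, 152.0]
contact_force: [-7.4, -3.8, 28.8]
```

```bash
python3 -m inch '[[0,0,-0.001,0,0,0,1],[0,0,0,0,0,0,1],[0,0,0,0,0,0,1],[0,0,0,0,0,0,1],[0,0,0,0,0,0,1],[0,0,0,0,0,0,1],[0,0,0,0,0,0,1],[0,0,0,0,0,0,1]]'|grep -E "eef|conta"; python3 -m inch '[[0,0,0,0,0,0,1],[0,0,0,0,0,0,1],[0,0,0,0,0,0,1],[0,0,0,0,0,0,1],[0,0,0,0,0,0,1],[0,0,0,0,0,0,1],[0,0,0,0,0,0,1],[0,0,0,0,0,0,1]]'|grep -E "eef|conta";python3 -m inch '[[0,0,0,0,0,0,1],[0,0,0,0,0,0,1],[0,0,0,0,0,0,1],[0,0,0,0,0,0,1],[0,0,0,0,0,0,1]]'|grep -E "eef|conta"; python3 bub.py pics/b2.png 3
```

```text
eef_pos: [569.1, -10.8, 152.3]
contact_force: [-4.6, -3.4, 21.8]
eef_pos: [569.0, -10.8, 152.3]
contact_force: [-5.3, -4.0, 21.2]
eef_pos: [569.1, -10.8, 152.3]
contact_force: [-5.2, -2.7, 21.2]
20.95 [569.1 -10.8 152.3] [-5.2 -2.7 21.2]
81 37.8 [31 39 42]
84 36.8 [ 35 105 129]
87 35.7 [ 36 104 129]
90 34.6 [ 35 107 124]
93 33.5 [ 36 118  86]
96 32.5 [ 35 118  85]
99 31.4 [ 35 118  86]
102 30.3 [ 35 118  86]
105 29.2 [ 36 118  86]
108 28.1 [ 35 118  85]
111 27.0 [ 35 118  85]
114 25.9 [ 34 117  84]
117 24.8 [ 35 118  85]
120 23.6 [ 35 118  86]
123 22.5 [ 35 118  85]
126 21.4 [ 35 117  85]
129 20.2 [ 36 118  85]
132 19.1 [ 35 117  85]
135 18.0 [ 36 117  85]
138 16.8 [ 36 118  85]
141 15.6 [ 37 118  86]
144 14.5 [ 37 118  85]
147 13.3 [32 80 61]
150 12.1 [30 43 40]
153 10.9 [ 38 117  85]
156 9.8 [ 39 117  85]
159 8.6 [ 41 118  86]
162 7.4 [ 43 117  87]
165 6.2 [128 131 133]
168 4.9 [127 131 132]
171 3.7 [128 132 133]
174 2.5 [127 131 132]
177 1.3 [127 131 132]
180 0.0 [128 131 132]
183 -1.2 [128 131 132]
186 -2.5 [ 44 117  87]
189 -3.7 [ 44 117  86]
192 -5.0 [ 45 118  87]
195 -6.2 [40 43 45]
198 -7.5 [ 46 115  85]
201 -8.8 [ 47 118  88]
204 -10.1 [ 48 119  88]
207 -11.4 [ 48 119  88]
210 -12.7 [ 47 118  88]
213 -14.0 [ 48 118  88]
216 -15.3 [ 49 118  88]
219 -16.6 [ 49 118  88]
222 -18.0 [ 49 119  89]
225 -19.3 [ 50 118  88]
228 -20.7 [ 49 118  88]
231 -22.0 [ 51 119  89]
234 -23.4 [ 51 118  89]
237 -24.7 [ 51 118  89]
240 -26.1 [ 50 118  88]
243 -27.5 [ 51 118  88]
246 -28.9 [ 51 105 128]
249 -30.3 [ 51 105 127]
252 -31.7 [50 51 52]
255 -33.1 [48 51 52]
```

View pics/b2.png

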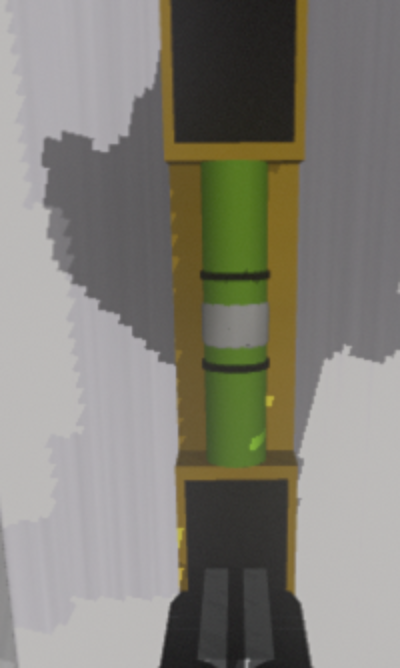

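With the level pressed at 21 N on the hard stop, the lines are at rows 149 and 195 and the bubble is at rows 164–185. It is settled and about 0.6 mm off centre, so I hand in.

```bash
python3 -c "
from rig import r; print(r.sign_off())"
```

```text
the job is handed in; nothing more can be done
None
```

The job is handed in: the yellow level lies on the middle of the shelf, and I turned the knob about 1.2 rad clockwise. The arm is holding the level down at its stop with about 21 N, with the bubble between the lines, about 0.6 mm off centre. I never touched the moulds or the jug.

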